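# Bring the first relay to the mouth of a parts tube

### The job

Lift the parts tube out of the sloping rack and tip it slowly, mouth down, until the first relay has slid forward onto the rubber pad just inside the rim, and stop there before it slides out: its front must end over the pad or poke out of the rim by less than a centimetre, and no relay may fall out. Then lay the tube level and roughly centred in the empty cradle, between the guide pins, mouth pointing away from the cradle's upright back plate, and let go; leave the spool, vial, screwdriver and circuit board where they are.

Things in the scene. Friction and masses are not known exactly. Their poses are not given: they have to be found in the camera images.
- tube: clear plastic tube, 190 mm long (x), 44 wide (y), 34 high (z), 3 mm walls, 0.12 kg empty, 0.4 kg with both relays (varies). Origin: centre of its underside; +x to the open mouth (rim at +95 mm), the tail (-95 mm) has a grey end wall; +z up through the 18 mm slot along its top. It starts in the rack, mouth up at 0.4 rad. The relays slide on its floor at a slope of 9 to 15 degrees (varies)
- tube_pad (a point): middle of the dark rubber pad on the tube's inner floor, which covers the last 16 mm before the rim (x = 79 to 95 mm of the tube). It stops a relay that slides onto it slowly; but if the mouth points down some 4 to 7 degrees more than where they began to slide (13 to 22 degrees in all, friction varies) the relays creep on over it and fall out, and a fast tilt lets them overshoot
- tube_rim (a point): centre of the tube's open mouth: 95 mm ahead of the tube's origin along its x, 17 mm above its underside; axes as the tube's
- relay_first: the relay nearer the mouth: white block 70 mm long (x, towards the mouth), 34 wide, 24 high with a steel plate on top, about 0.14 kg. Origin: centre of its underside. It lies in the tube, touching the second relay, and slides only along the tube (4 mm of play across and in height). At the start its front is 47 mm behind the rim
- relay_first_front (a point): centre of the first relay's front face (35 mm ahead of its origin, 12 mm above its underside)
- relay_second: the second relay, same as the first, between it and the tube's tail
- rack: fixed aluminium rack on a steel foot 190 x 90 mm, holding the tube at the start. Origin: centre of the foot's underside; x points level towards the raised end (mouth side). Bed 30 mm wide, sloping 0.4 rad, 80 mm above the table at the middle, with a toe plate at the low end; guide pins beside the tube 70 mm either side of the middle, 24 mm high, leave its middle free
- cradle: fixed, empty, level aluminium cradle on a steel foot 190 x 90 mm. Origin: centre of the foot's underside; x points away from its upright back plate (113 mm behind the middle, 35 mm above the bed). Bed 30 mm wide, 170 long, 60 mm above the origin: the tube's underside goes there. Guide pins at x = +-70 mm stand 24 mm above the bed, 50 mm apart at the bed, flaring to 64
- spool: bystander: reel of solder wire standing on the table, 64 mm in diameter, 65 mm high; origin at the centre of its underside
- vial: bystander: clear vial with white cap standing on the table, 36 mm in diameter, 70 mm high; origin at the centre of its underside
- driver: bystander: black-handled screwdriver lying on the table, 170 mm long along its x
- board: bystander: green circuit board with components lying on the table, 110 x 90 mm, 26 mm high; origin at the centre of its underside
Not all that is in view belongs to the job. Of the things like the tube, leave any that is turquoise; of the rest the smaller one is meant.

How it is judged:
On the way:
1. the tube is tipped mouth down (at least 4 degrees) in the air, clear of the rack, with the first relay slid forward so that its front is less than 30 mm behind the rim and no more than 12 mm out of it (x of relay_first_front in the frame of tube between 0.065 and 0.107 m and distance between relay_first and tube below 0.13 m and distance between relay_second and tube below 0.1 m and angle between tube's own x axis and vertical above 1.64 rad and contact force between tube and rack below 0.05 N and contact force between tube and the fingers above 1 N), for 0.05 s.
At the end, for the whole second after the job is handed in: The tube lies level (within 4 degrees), slot up, on the cradle's bed between the guide pins, within 30 mm of the middle lengthways, mouth away from the back plate, released and at rest; both relays are in it, the front of the first one being between 19 mm inside and 12 mm outside the rim (x of relay_first_front in the frame of tube between 0.076 and 0.107 m and distance between relay_first and tube below 0.13 m and distance between relay_second and tube below 0.1 m and x of tube in the frame of cradle between -0.03 and 0.03 m and y of tube in the frame of cradle between -0.008 and 0.008 m and z of tube in the frame of cradle between 0.056 and 0.064 m and x of tube_rim in the frame of cradle above 0.05 m and angle between the x axis of tube and the x axis of cradle, either way round below 0.1 rad and angle between tube's own z axis and vertical below 0.07 rad and linear speed of each of tube, relay_first below 0.01 m/s); the robot touches nothing.
It fails at once if a relay falls out of the tube (distance between any of relay_first, relay_second and tube above 0.13 m).
It fails at once if the spool is moved by more than 20 mm (distance of spool from where it was at the start of the episode above 0.02 m).
It fails at once if the vial is moved by more than 20 mm (distance of vial from where it was at the start of the episode above 0.02 m).
It fails at once if the driver is moved by more than 20 mm (distance of driver from where it was at the start of the episode above 0.02 m).
It fails at once if the board is moved by more than 20 mm (distance of board from where it was at the start of the episode above 0.02 m).
It also fails if it takes over 51 s, if anything falls off the work surface, if the arm or the gripper's body presses on something with over 40 N, if the wrist force passes 120 N, or if a joint passes its speed limit or range.

### The arm

A 6-joint arm with a two-finger parallel gripper is mounted at the origin on the work surface. World frame = base frame: x ahead of the robot, y to its left, z up, the work surface at z = 0. Lengths are in m, angles in rad, forces in N, time in s.
With the tool pointing down it reaches from about 0.3 to 0.875 m from the base axis. Payload 6.4 kg.
Tool frame: the origin (TCP) lies at the very end of the fingers, on their centre line; the grasp point (between the pads) lies 19 mm behind it; z points along the fingers, y is the line along which they close (so a half turn about z gives the same grasp; the last joint's range is limited). The gripper opens to 85 mm and grips with 20 to 120 N. Pads are 22 mm wide; open, the fingers measure 114 mm over their backs; the gripper's body (76 mm by 85 mm) begins 54 mm behind the grasp point. The pads swing forward as they close: fully open they stand 13 mm farther back than shut.
Start: joints at [-1.352, 0.181, 1.607, -0, 1.354, -0.206], TCP at [0.237, -0.524, 0.231] pointing down, gripper open.
Joint ranges: [-2.99, 2.99], [-0.89, 2.07], [0.3, 2.58], [-1.14, 4.28], [0, 2.63], [-3.12, 3.12]. Speed limits (rad/s): [2.57, 2.57, 3.01, 3.14, 3.14, 3.14].

### API

Orientations are given as a unit quaternion [w, x, y, z].
In Python, from bench import * gives the robot as it stands. The module is installed in compiled form; this text tells all that it offers.
- The arm moves only by the tool arm_command, never from a script. Its arguments are lists of equal length, an entry for each row: "dp": the shift along the tool's x, y, z in units of 0.25 m (1.0 is 0.25 m), a list of three; "turn": the turn, a rotation vector about the tool's x, y, z in units of 30 degrees (1.0 is 30 degrees), a list of three; "jaw": the opening, from 0 (shut) to 1 (fully open). A call has 1 to 5 rows; each row is the pose to reach, as a shift and turn from the pose commanded when the call began, along the tool's axes at that moment; what a row does not reach only later rows make up. A row lasts 1/8 s, in which the tool goes at most 62.5 mm and 10.7 degrees, less where a joint would pass 70% of its speed; a pose out of reach is approached as far as the arm can. A call with a number of a shift or a turn outside -1 to 1 is refused whole. A call with a gripper value outside its range is refused whole. The fingers move at their own pace and stop on an object; the grip force is fixed at half the most. Time passes only in rows, so rows that repeat a pose let the fingers close. It gives the time, the measured TCP pose, the force, the opening and the grip force at its end, in the units of the state.
- get_obs(): the state, without advancing time (a new reading comes with each control period).
- camera(name): name is "scene" or "side" or "wrist"; returns the picture (384x512x3 uint8, blue, green, red); there is no depth.
- get_calibration(name): a dict with "camera_matrix" (3x3 intrinsics, pixels), "k1" (the pictures are not rectified: a ray, as slopes to the right and down, at radius r is drawn at 1 + k1 r^2 times it, then the intrinsics apply), "R" (3x3) and "t" (3): a world point X has camera coordinates R X + t; the wrist camera has in their place "mount" (4x4, takes a point from camera to tool coordinates, whose origin is the TCP and whose axes are the flange's). Camera axes: x right, y down, z forward; pixel columns grow to the right and rows downward; lengths in m; the calibration is good to about 2 mm. A picture is of the moment at which its call begins: read the wrist's pose just before it. get_calibration takes no time and is no camera call.
- hand_in(): hands the job in; it is judged then, once.
The state is a dict: "time_s": time; "q": joint angles; "dq": joint speeds; "joint_efforts": joint torques, N m; "eef_pos": TCP position; "eef_rot": TCP orientation; "wrist_force": force on the tool from outside, world axes, zero at the start; "torque": the same for the moment, N m; "opening": opening from 0.0 (shut) to 1.0 (fully open); "grasp_force": force on a finger pad.
Only numpy, scipy, OpenCV 4.12 (cv2) and the standard library are available. Lean on these libraries where they do the work, as an engineer would, in place of code of your own. Each camera call takes 0.05 s, during which the arm holds its last target. There are 200 camera calls.

## Working session

There is one attempt and no reset: what is moved stays moved. The work goes in short steps, Python scripts to look and compute and a tool call to move; the robot and the scene stay as the last step left them, time stands still between calls to the robot, and variables do not carry over. Pictures are saved under pics/ and viewed, at most 10 in all, crops included, and the job is handed in when it is done.

Besides the shell and the picture viewer there is one more tool, called after ">>>" as name(argument=value, ...) on one line, values as JSON. arm_command: Moves the arm, as the interface text tells. Its arguments: {"type":"object","properties":{"dp":{"type":"array"},"turn":{"type":"array"},"jaw":{"type":"array"}},"required":["dp","turn","jaw"]}

```bash
mkdir -p pics; python3 - <<'E'
from bench import *
import cv2
o=get_obs();print(o)
for n in("scene","side","wrist"):
    cv2.imwrite(f"pics/{n}0.png",camera(n)); print(n,get_calibration(n))
E
```

```text
{'time_s': 0.0, 'q': array([-1.35232100e+00,  1.81545553e-01,  1.60802533e+00, -3.31543127e-05,
        1.35381884e+00, -2.06339843e-01]), 'dq': array([ 4.46301879e-04,  1.67899087e-03, -3.67574835e-04, -4.99730531e-04,
       -5.79181632e-05,  9.56546851e-04]), 'joint_efforts': array([ 2.04723538e-04, -4.44870400e+01, -3.51337695e+01, -2.09088075e-04,
        8.88305018e-03,  2.09255921e-05]), 'eef_pos': array([ 0.23684694, -0.52332948,  0.23037326]), 'eef_rot': array([-8.98422843e-04,  9.77525046e-01,  2.10817401e-01, -2.16370126e-05]), 'wrist_force': array([ 0.39255398, -0.72446962, -0.1196479 ]), 'torque': array([0.01729758, 0.00508071, 0.01686099]), 'grasp_force': 0.0, 'opening': 1.0041391809242173}
scene {'camera_matrix': array([[400.31382604,   0.        , 249.98856674],
       [  0.        , 400.31382604, 194.86325032],
       [  0.        ,   0.        ,   1.        ]]), 'k1': -0.11873022869458953, 'R': array([[-0.54975953,  0.83523207,  0.0123229 ],
       [ 0.67674623,  0.45399324, -0.57957285],
       [-0.48967234, -0.31028622, -0.81482726]]), 't': array([ 0.30912933, -0.
[... 293 characters left out ...]
0.15945374, -0.57112747, -0.80522538],
       [ 0.18532873,  0.78384152, -0.59265988]]), 't': array([-0.53390496,  0.19339453,  1.38227078])}
wrist {'camera_matrix': array([[282.35053829,   0.        , 250.41158305],
       [  0.        , 282.35053829, 188.73043656],
       [  0.        ,   0.        ,   1.        ]]), 'k1': -0.034999302690408116, 'mount': array([[-6.14944234e-04, -9.56575681e-01, -2.91483426e-01,
         7.42637737e-02],
       [ 9.99999736e-01, -7.01082181e-04,  1.91071220e-04,
        -7.95000300e-04],
       [-3.87127918e-04, -2.91483231e-01,  9.56575860e-01,
        -1.42310659e-01],
       [ 0.00000000e+00,  0.00000000e+00,  0.00000000e+00,
         1.00000000e+00]])}
```

View pics/scene0.png

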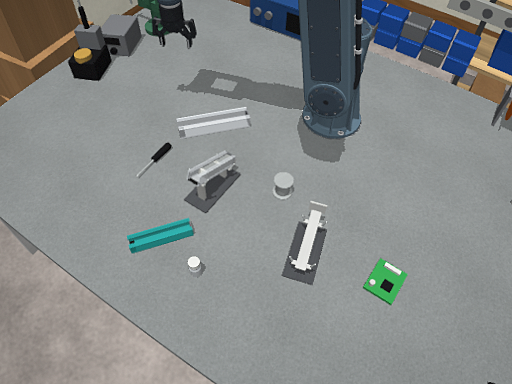

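View pics/side0.png

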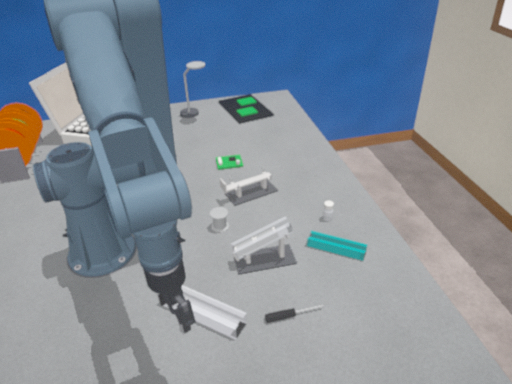

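Tube candidates in the scene picture are the clear tube in the rack (212,168), the larger white channel on the table (213,122) and the turquoise one (160,236). I choose the one in the rack. Other things seen: spool (284,186), vial (194,264), driver (155,160), board (386,280), cradle (306,243). Next is a close crop of the rack and cradle.

```bash
python3 - <<'E'
import cv2,numpy as np
s=cv2.imread("pics/scene0.png");d=cv2.imread("pics/side0.png")
def c(im,x,y,w,h):return cv2.resize(im[y:y+h,x:x+w],(400,300),interpolation=cv2.INTER_CUBIC)
# (x0,y0,w,h)
A=np.vstack([np.hstack([c(s,172,142,80,60+12-12),c(d,218,212,80,60)]),np.hstack([c(s,250,200,116,87),c(d,208,157,80,60)])])
cv2.imwrite("pics/m0.png",A)
E
```

```text
(no output)
```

View pics/m0.png

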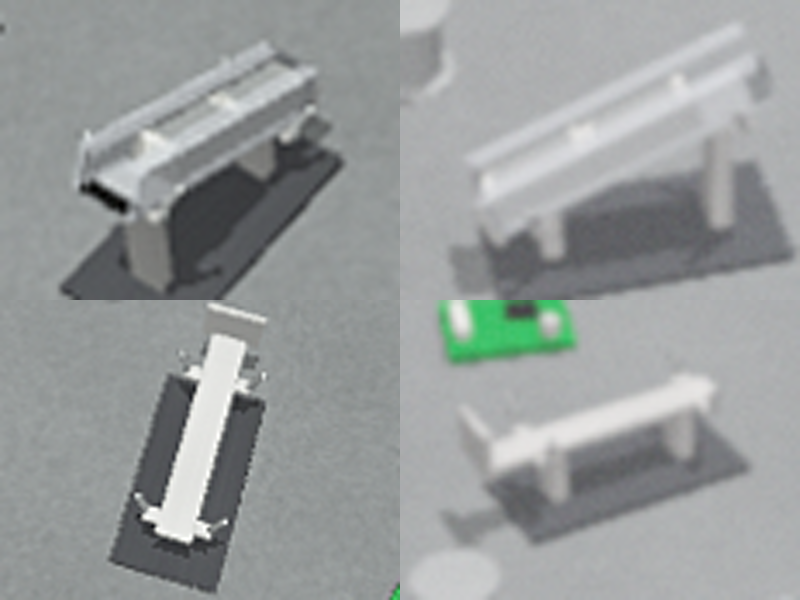

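The crop shows the clear tube with dark pad at its mouth (crop 110,190, i.e. scene 194,180), relays inside, in the rack, so the choice is confirmed. The cradle's back plate is at scene (318,206).

```bash
cat > h.py <<'E'
from bench import *
import cv2,numpy as np
from scipy.spatial.transform import Rotation as Ro
def cam(n,o=None):
    c=get_calibration(n)
    if n=="wrist":
        T=np.eye(4);T[:3,:3]=Ro.from_quat(np.roll(o["eef_rot"],-1)).as_matrix();T[:3,3]=o["eef_pos"]
        W=np.linalg.inv(T@c["mount"]);c["R"]=W[:3,:3];c["t"]=W[:3,3]
    return c
def D(c):return np.array([c["k1"],0,0,0,0.])
def proj(c,X):return cv2.projectPoints(np.atleast_2d(X).astype(float),cv2.Rodrigues(c["R"])[0],c["t"],c["camera_matrix"],D(c))[0][:,0]
def onz(c,px,z):
    u=cv2.undistortPoints(np.array(px,float).reshape(-1,1,2),c["camera_matrix"],D(c))[:,0]
    d=np.c_[u,np.ones(len(u))]@c["R"];C=-c["R"].T@c["t"]
    return C+d*((z-C[2])/d[:,2])[:,None]
E
python3 - <<'E'
from h import *
np.set_printoptions(precision=4,suppress=True)
s=cam("scene");d=cam("side")
print("rack foot",onz(s,[(184.4,200),(240.6,174)],.008),onz(d,[(296.4,263),(289,245)],.008))
# cradle foot corners scene: panel scale 400/116
f=116/400;g=lambda x,y:(250+x*f,200+(y-300)*f)
print("cradle foot TL BL BR TR",onz(s,[g(167,374),g(110,560),g(215,592),g(266,402)],.008))
print("bed ends",onz(s,[g(211,336),g(245,342),g(155,538),g(190,543)],.06))
print("spool,vial,driver,board",onz(s,[(284,177),(194,262)],.067),onz(s,[(155,160)],.02),onz(s,[(386,280)],.01))
print("tube",onz(s,[(190,172),(230,156)],.1), "bigch",onz(s,[(180,130),(248,120)],.01))
E
```

```text
rack foot [[ 0.614  -0.216   0.008 ]
 [ 0.4271 -0.1266  0.008 ]] [[ 0.6093 -0.2252  0.008 ]
 [ 0.6111 -0.1403  0.008 ]]
cradle foot TL BL BR TR [[0.4818 0.1253 0.008 ]
 [0.6639 0.1747 0.008 ]
 [0.6412 0.2605 0.008 ]
 [0.4584 0.2129 0.008 ]]
bed ends [[0.4581 0.1491 0.06  ]
 [0.4471 0.1767 0.06  ]
 [0.6504 0.2032 0.06  ]
 [0.639  0.2284 0.06  ]]
spool,vial,driver,board [[ 0.3996  0.0196  0.067 ]
 [ 0.7879 -0.0345  0.067 ]] [[ 0.5465 -0.397   0.02  ]] [[0.5148 0.4318 0.01  ]]
tube [[ 0.5667 -0.2179  0.1   ]
 [ 0.4459 -0.1534  0.1   ]] bigch [[ 0.3821 -0.4236  0.01  ]
 [ 0.2014 -0.2466  0.01  ]]
```

```bash
cat >> h.py <<'E'
np.set_printoptions(precision=4,suppress=True)
def toolR(yaw,pitch):
    "tool aligned with a tube of given yaw and mouth-down pitch (tool x=tube x, tool z=-tube z)"
    return (Ro.from_euler("z",yaw)*Ro.from_euler("y",pitch)*Ro.from_euler("x",np.pi)).as_matrix()
def plan(o,p,R):
    R0=Ro.from_quat(np.roll(o["eef_rot"],-1)).as_matrix()
    print("dp",(R0.T@(np.array(p)-o["eef_pos"])/.25).round(3),"turn",(Ro.from_matrix(R0.T@R).as_rotvec(degrees=True)/30).round(3),"t",o["time_s"])
E
python3 - <<'E'
from h import *
o=get_obs();plan(o,[.38,-.345,.27],toolR(-.2,0));plan(o,[.52,-.17,.27],toolR(-.02,0))
E
```

```text
dp [ 0.816 -0.415 -0.157] turn [-0.003  0.     1.193] t 0.15
dp [ 1.615 -0.822 -0.156] turn [-0.003  0.     0.849] t 0.15
```

>>> arm_command(dp=[[0.2,-0.1,-0.1],[0.4,-0.2,-0.16],[0.6,-0.3,-0.16],[0.8,-0.41,-0.16]], turn=[[0,0,0.12],[0,0,0.25],[0,0,0.4],[0,0,0.5]], jaw=[1,1,1,1])

```text
time_s: 0.65
eef_pos: [0.3778, -0.3467, 0.2714]
eef_rot: [0.0, 0.997, 0.08, 0.0]
wrist_force: [0.6, -0.3, 0.2]
opening: 1.002
grasp_force: 0.0
```

```bash
python3 - <<'E'
from h import *
o=get_obs();print(o["eef_pos"]);plan(o,[.52,-.17,.27],toolR(-.02,0))
E
```

```text
[ 0.3778 -0.3467  0.2714]
dp [ 0.674 -0.607  0.006] turn [ 0.001 -0.001  0.345] t 0.65
```

>>> arm_command(dp=[[0.17,-0.15,0],[0.34,-0.3,0],[0.51,-0.45,0],[0.67,-0.6,0],[0.67,-0.6,0]], turn=[[0,0,0.1],[0,0,0.2],[0,0,0.3],[0,0,0.34],[0,0,0.34]], jaw=[1,1,1,1,1])

```text
time_s: 1.27
eef_pos: [0.5193, -0.1696, 0.2709]
eef_rot: [-0.001, 1.0, -0.005, -0.0]
wrist_force: [0.5, -0.7, 0.3]
opening: 1.004
grasp_force: 0.0
```

```bash
python3 - <<'E'
from h import *
import json
o=get_obs();im=camera("wrist");cv2.imwrite("pics/w1.png",im)
json.dump({k:o[k].tolist() for k in("eef_pos","eef_rot")},open("w1.json","w"))
c=cv2.resize(im,(768,576),interpolation=cv2.INTER_CUBIC);cv2.imwrite("pics/w1b.png",c);print(o["eef_pos"],o["eef_rot"])
E
```

```text
[ 0.5193 -0.1696  0.2709] [-0.0005  1.     -0.0048 -0.0001]
```

View pics/w1b.png

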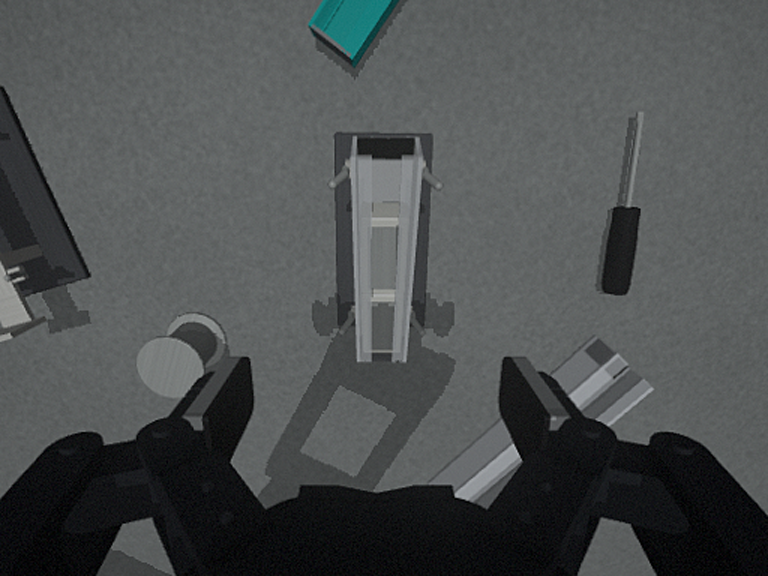

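Wrist view: tube in rack running from the mouth (pad at 386,148, enlarged) to the tail (382,361). Foot's far corners at (335,133) and (433,133). Spool at left (170,365), driver at right (625,210).

```bash
python3 - <<'E'
from h import *
import json
from scipy.optimize import least_squares
o={k:np.array(v) for k,v in json.load(open("w1.json")).items()}
w=cam("wrist",o);s=cam("scene")
print("foot far corners z=.008",onz(w,np.array([(335,133),(433,133)])/1.5,.008))
W=[((-95,22,34),(356,361)),((-95,-22,34),(408,361)),((95,22,34),(349,137)),((95,-22,34),(422,137)),((79,18,3),(361,156)),((79,-18,3),(414,156))]
S=[((-95,-22,34),(225.6,150.4)),((-95,22,34),(235.4,156)),((95,-22,34),(188.7,169))]
def P(p,l):
    return np.array(p[:3])+Ro.from_euler("zy",[p[3],p[4]]).apply(np.array([a for a,_ in l])/1e3)
def r(p):
    a=(proj(w,P(p,W))-np.array([b for _,b in W])/1.5); b=(proj(s,P(p,S))-np.array([b for _,b in S]))
    return np.r_[a.ravel(),b.ravel()]
for fixed in(1,0):
    f=(lambda q:r([*q,-.4])) if fixed else r
    q=least_squares(f,[.52,-.17,.09,0]+([] if fixed else[-.4]),loss="soft_l1");print(q.x,q.fun.round(1))
E
```

```text
foot far corners z=.008 [[ 0.6124 -0.1329  0.008 ]
 [ 0.6115 -0.2217  0.008 ]]
[ 0.5221 -0.1747  0.0866 -0.0179] [ 0.2 -0.3 -0.8 -0.2  0.3  7.7  1.9  8.  -1.8 -1.7 -1.  -1.4 -1.5 -0.7
 -0.3 -0.5 -1.7  0.7]
[ 0.5212 -0.1749  0.0758 -0.02   -0.3035] [ 0.3  0.1 -0.8  0.2  1.8  2.   0.3  2.5 -0.8 -3.6 -2.  -3.3 -1.3 -0.7
 -0.1 -0.5 -2.3  5.7]
```

```bash
python3 - <<'E'
from h import *
o=get_obs();T=np.array([.5205,-.1752,.0835]);R=toolR(-.015,-.4)
for h in(.1,-.004):plan(o,T-R[:,2]*h,R)
E
```

```text
dp [-0.147  0.015  0.381] turn [-0.002  0.766  0.007] t 1.325
dp [0.016 0.016 0.764] turn [-0.002  0.766  0.007] t 1.325
```

>>> arm_command(dp=[[-0.05,0,0.1],[-0.1,0.01,0.2],[-0.147,0.015,0.38],[-0.147,0.015,0.38],[-0.147,0.015,0.38]], turn=[[0,0.25,0],[0,0.5,0],[0,0.766,0],[0,0.766,0],[0,0.766,0]], jaw=[1,1,1,1,1])

```text
time_s: 1.95
eef_pos: [0.4809, -0.1778, 0.177]
eef_rot: [0.002, 0.98, -0.008, 0.199]
wrist_force: [0.6, -1.0, 0.7]
opening: 0.996
grasp_force: 0.0
```

```bash
python3 - <<'E'
from h import *
import json
o=get_obs();im=camera("wrist");cv2.imwrite("pics/w2.png",im)
json.dump({k:o[k].tolist() for k in("eef_pos","eef_rot")},open("w2.json","w"))
cv2.imwrite("pics/w2b.png",cv2.resize(im[20:290,120:400],(622,600),interpolation=cv2.INTER_CUBIC))
T=np.array([.5205,-.1752,.0835]);R=toolR(-.015,-.4)
L=np.array([(95,22,34),(95,-22,34),(-95,22,34),(-95,-22,34),(95,22,0),(95,-22,0),(79,19,3),(79,-19,3),(48,17,27),(48,-17,27)])/1e3
w=cam("wrist",o);print((proj(w,T+Ro.from_euler("zy",[-.015,-.4]).apply(L))-[120,20])*2.222)
plan(o,T+R[:,2]*.004,R)
E
```

```text
[[210.9314 114.6238]
 [351.6581 114.537 ]
 [228.7878 625.8684]
 [338.5733 625.1695]
 [221.3754 124.714 ]
 [342.0385 124.6282]
 [230.0763 170.293 ]
 [333.6864 170.1668]
 [232.5551 263.0903]
 [331.5455 262.8662]]
dp [-0.    -0.014  0.422] turn [ 0.004 -0.003 -0.004] t 1.95
```

View pics/w2b.png

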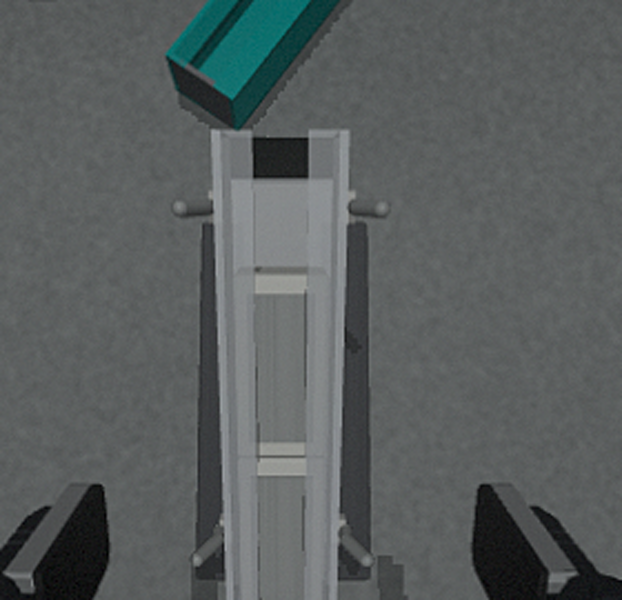

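The crop shows the mouth's top corners at (211,130) and (349,130), the pad's inner edge at row 177, and the relay's front top edge near row 270, with the tube centred laterally between the fingers. I'll refit with these points.

```bash
python3 - <<'E'
from h import *
import json
from scipy.optimize import least_squares
o2={k:np.array(v) for k,v in json.load(open("w2.json")).items()};w2=cam("wrist",o2)
o1={k:np.array(v) for k,v in json.load(open("w1.json")).items()};w1=cam("wrist",o1)
A=np.array([(95,22,34),(95,-22,34),(79,9,3),(79,-9,3)])/1e3
a=np.array([(211,130),(349.5,130),(254,177),(308,177)])/2.222+[120,20]
B=np.array([(-95,22,34),(-95,-22,34)])/1e3;b=np.array([(356,361),(408,361)])/1.5
def r(p):
    P=lambda l:p[:3]+Ro.from_euler("zy",[p[3],-.4]).apply(l)
    return np.r_[(proj(w2,P(A))-a).ravel(),(proj(w1,P(B))-b).ravel()]
q=least_squares(r,[.52,-.175,.083,-.015]);print(q.x,q.fun.round(1))
T=q.x[:3];R=toolR(q.x[3],-.4);o=get_obs();plan(o,T+R[:,2]*.004,R);print(T-np.array([.517,-.177,.08]))
E
```

```text
[ 0.5183 -0.1749  0.0798 -0.0143] [ 0.  -1.2 -0.  -1.3  1.3  1.5 -1.3  1.4  0.8 -0.1 -0.8 -0.1]
dp [-0.023 -0.018  0.435] turn [ 0.007 -0.007 -0.002] t 2.0
[ 0.0013  0.0021 -0.0002]
```

>>> arm_command(dp=[[-0.02,-0.017,0.15],[-0.022,-0.017,0.3],[-0.022,-0.017,0.4],[-0.022,-0.017,0.43],[-0.022,-0.017,0.43]], turn=[[0,0,0],[0,0,0],[0,0,0],[0,0,0],[0,0,0]], jaw=[1,1,1,1,1])

```text
time_s: 2.62
eef_pos: [0.5193, -0.1732, 0.0762]
eef_rot: [0.002, 0.98, -0.007, 0.2]
wrist_force: [-0.2, 0.2, -0.2]
opening: 1.001
grasp_force: 0.0
```

>>> arm_command(dp=[[0,0,0],[0,0,0],[0,0,0],[0,0,0],[0,0,0]], turn=[[0,0,0],[0,0,0],[0,0,0],[0,0,0],[0,0,0]], jaw=[0.7,0.5,0.3,0.2,0])

```text
time_s: 3.25
eef_pos: [0.5185, -0.1731, 0.0764]
eef_rot: [0.002, 0.98, -0.007, 0.2]
wrist_force: [-3.2, 0.8, 6.7]
opening: 0.508
grasp_force: 60.5
```

>>> arm_command(dp=[[0,0,-0.05],[0,0,-0.13],[0,0,-0.23],[0,0,-0.33],[0,0,-0.4]], turn=[[0,0,0],[0,0,0],[0,0,0],[0,0,0],[0,0,0]], jaw=[0,0,0,0,0])

```text
time_s: 3.88
eef_pos: [0.4779, -0.1713, 0.1678]
eef_rot: [0.001, 0.98, -0.007, 0.199]
wrist_force: [0.7, 0.5, -4.0]
opening: 0.503
grasp_force: 62.5
```

```bash
python3 - <<'E'
from h import *
o=get_obs();im=camera("wrist");cv2.imwrite("pics/w3.png",im);print(o)
plan(o,[.52,-.1,.24],toolR(-.0143,0))
cv2.imwrite("pics/w3b.png",cv2.resize(im[20:290,120:400],(622,600),interpolation=cv2.INTER_CUBIC))
E
```

```text
{'time_s': 3.875, 'q': array([-0.752 , -0.1424,  2.1282,  0.346 ,  0.8827,  0.6494]), 'dq': array([-0.0948, -0.3426,  0.0131, -0.0693,  0.3453,  0.0453]), 'joint_efforts': array([  0.5879, -25.9647, -34.8737,   1.4485,  -1.6937,  -0.0418]), 'eef_pos': array([ 0.4779, -0.1713,  0.1678]), 'eef_rot': array([ 0.0013,  0.98  , -0.0073,  0.1987]), 'wrist_force': array([ 0.7421,  0.4749, -4.0313]), 'torque': array([0.0398, 0.3337, 0.0542]), 'grasp_force': 62.48663663864136, 'opening': 0.5034204493496509}
dp [ 0.264 -0.288 -0.202] turn [-0.    -0.764 -0.001] t 3.875
```

View pics/w3b.png

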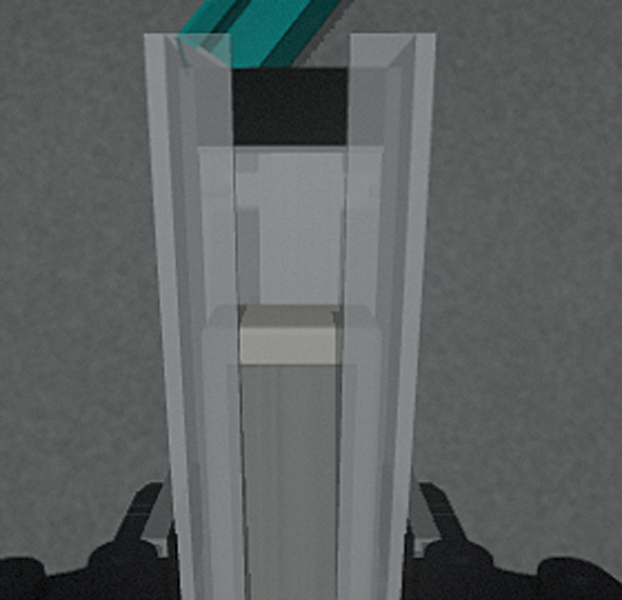

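Crop: the held tube, mouth top corners at (146,33) and (436,33), pad rows 67–146, relay's front top edge at row 327 with white band 327–363. Next I'll build a tracker of the relay's front.

```bash
cat > fr.py <<'E'
from h import *
from scipy.optimize import least_squares
c=get_calibration("wrist");W=np.linalg.inv(c["mount"]);c["R"]=W[:3,:3];c["t"]=W[:3,3]   # tool frame as world
def tool(p,L): # tube pts(m)->tool frame ; p=(x,y,z,pitch)
    return np.array(p[:3])+(Ro.from_euler("y",p[3])*Ro.from_euler("x",np.pi)).apply(L)
def fit():
    A=np.array([(95,22,34),(95,-22,34),(79,9,3),(79,-9,3),(95,0,3.)])/1e3
    a=np.array([(146,33),(436,33),(235,146),(347,146),(290,67)])/2.222+[120,20]
    q=least_squares(lambda p:(proj(c,tool(p,A))-a)[[0,0,1,1,2,2,3,3,4],[0,1,0,1,0,1,0,1,1]],[0,0,-.004,0]);return q
def strip(im,p,z=.027):
    xs=np.arange(.02,.125,.0005);ys=np.arange(-.006,.0061,.001)
    L=np.array([(x,y,z) for x in xs for y in ys]);u=proj(c,tool(p,L)).astype(np.float32).reshape(len(xs),len(ys),2)
    return xs,cv2.cvtColor(cv2.remap(im,u[...,0],u[...,1],cv2.INTER_LINEAR),cv2.COLOR_BGR2GRAY).mean(1)
E
python3 - <<'E'
from fr import *
q=fit();print(q.x,q.fun.round(1))
xs,v=strip(cv2.imread("pics/w3.png"),q.x)
print([(round(x*1e3),int(a)) for x,a in zip(xs[::4],v[::4])])
E
```

```text
[ 0.0021 -0.0004 -0.0013  0.034 ] [-0.6 -0.1  0.8 -0.1  5.3  1.1 -5.5  1.1 -1.9]
[(20, 109), (22, 109), (24, 109), (26, 109), (28, 109), (30, 109), (32, 109), (34, 109), (36, 109), (38, 110), (40, 105), (42, 145), (44, 145), (46, 147), (48, 115), (50, 105), (52, 117), (54, 136), (56, 136), (58, 136), (60, 137), (62, 137), (64, 137), (66, 139), (68, 138), (70, 140), (72, 140), (74, 140), (76, 139), (78, 125), (80, 31), (82, 31), (84, 30), (86, 28), (88, 28), (90, 26), (92, 65), (94, 65), (96, 62), (98, 62), (100, 65), (102, 65), (104, 64), (106, 64), (108, 0), (110, 0), (112, 0), (114, 0), (116, 0), (118, 0), (120, 0), (122, 0), (124, 0)]
```

>>> arm_command(dp=[[0.03,-0.04,-0.03],[0.08,-0.1,-0.08],[0.14,-0.17,-0.13],[0.2,-0.24,-0.17],[0.264,-0.288,-0.2]], turn=[[0,-0.1,0],[0,-0.25,0],[0,-0.4,0],[0,-0.55,0],[0,-0.65,0]], jaw=[0,0,0,0,0])

```text
time_s: 4.55
eef_pos: [0.5213, -0.0993, 0.2389]
eef_rot: [0.0, 1.0, -0.007, 0.029]
wrist_force: [-0.2, -0.9, -4.0]
opening: 0.505
grasp_force: 62.4
```

>>> arm_command(dp=[[0,0,0],[0,0,0],[0,0,0],[0,0,0],[0,0,0]], turn=[[0,-0.06,0],[0,-0.12,0],[0,-0.17,0],[0,-0.21,0],[0,-0.23,0]], jaw=[0,0,0,0,0])

```text
time_s: 5.18
eef_pos: [0.5212, -0.1007, 0.2388]
eef_rot: [-0.0, 1.0, -0.008, -0.03]
wrist_force: [-0.4, 0.1, -3.7]
opening: 0.504
grasp_force: 62.6
```

```bash
cat > m.py <<'E'
from fr import *
P=[.0021,-.0004,-.0013,.034]
o=get_obs();im=camera("wrist");cv2.imwrite("pics/t%.2f.png"%o["time_s"],im)
xs,v=strip(im,P);b=np.r_[0,(v>125).astype(int),0];e=np.diff(b)
print("t",o["time_s"],"runs",[(round(20+i*.5,1),round(20+j*.5,1)) for i,j in zip(np.where(e==1)[0],np.where(e==-1)[0])])
R=Ro.from_quat(np.roll(o["eef_rot"],-1)).as_matrix()
print("mouth-down deg",np.degrees(np.arcsin(-R[2,0])).round(2),"roll",np.degrees(np.arcsin(R[2,1])).round(2),"tq",o["torque"],o["eef_pos"],o["wrist_force"])
E
python3 m.py
```

```text
t 5.175 runs [(np.float64(45.5), np.float64(52.0)), (np.float64(56.0), np.float64(78.5))]
mouth-down deg 3.48 roll -0.01 tq [ 0.0425 -0.0814  0.0132] [ 0.5212 -0.1007  0.2388] [-0.3761  0.0954 -3.7266]
```

>>> arm_command(dp=[[0,0,0],[0,0,0],[0,0,0],[0,0,0],[0,0,0]], turn=[[0,-0.02,0],[0,-0.045,0],[0,-0.07,0],[0,-0.09,0],[0,-0.1,0]], jaw=[0,0,0,0,0])

```text
time_s: 5.85
eef_pos: [0.5215, -0.1004, 0.239]
eef_rot: [-0.0, 0.998, -0.007, -0.056]
wrist_force: [0.6, 0.0, -3.6]
opening: 0.507
grasp_force: 62.6
```

```bash
python3 m.py
```

```text
t 5.85 runs [(np.float64(44.0), np.float64(44.5)), (np.float64(45.5), np.float64(52.0)), (np.float64(56.0), np.float64(78.5))]
mouth-down deg 6.45 roll -0.0 tq [ 0.0102 -0.1923  0.0029] [ 0.5215 -0.1004  0.239 ] [ 0.6056  0.0211 -3.5643]
```

>>> arm_command(dp=[[0,0,0],[0,0,0],[0,0,0],[0,0,0]], turn=[[0,-0.015,0],[0,-0.03,0],[0,-0.045,0],[0,-0.045,0]], jaw=[0,0,0,0])

```text
time_s: 6.4
eef_pos: [0.5215, -0.1004, 0.239]
eef_rot: [-0.001, 0.998, -0.007, -0.068]
wrist_force: [-0.8, 0.3, -4.6]
opening: 0.506
grasp_force: 62.6
```

```bash
python3 m.py
```

```text
t 6.4 runs [(np.float64(44.0), np.float64(44.5)), (np.float64(45.5), np.float64(52.0)), (np.float64(56.0), np.float64(78.5))]
mouth-down deg 7.78 roll -0.0 tq [-0.1113 -0.1938 -0.0077] [ 0.5215 -0.1004  0.239 ] [-0.8056  0.3391 -4.6098]
```

>>> arm_command(dp=[[0,0,0],[0,0,0],[0,0,0],[0,0,0]], turn=[[0,-0.012,0],[0,-0.024,0],[0,-0.036,0],[0,-0.036,0]], jaw=[0,0,0,0])

```text
time_s: 6.95
eef_pos: [0.5214, -0.1004, 0.239]
eef_rot: [-0.001, 0.997, -0.007, -0.077]
wrist_force: [-0.1, 0.8, -3.9]
opening: 0.511
grasp_force: 62.6
```

```bash
python3 m.py
```

```text
t 6.95 runs [(np.float64(43.5), np.float64(44.5)), (np.float64(45.5), np.float64(52.0)), (np.float64(56.0), np.float64(78.5))]
mouth-down deg 8.86 roll -0.0 tq [-0.0363 -0.2271 -0.0535] [ 0.5214 -0.1004  0.239 ] [-0.1105  0.7722 -3.9144]
```

>>> arm_command(dp=[[0,0,0],[0,0,0],[0,0,0],[0,0,0]], turn=[[0,-0.01,0],[0,-0.02,0],[0,-0.03,0],[0,-0.03,0]], jaw=[0,0,0,0])

```text
time_s: 7.5
eef_pos: [0.5214, -0.1004, 0.239]
eef_rot: [-0.001, 0.996, -0.007, -0.085]
wrist_force: [0.4, 0.7, -3.6]
opening: 0.509
grasp_force: 62.6
```

```bash
python3 m.py
```

```text
t 7.5 runs [(np.float64(27.0), np.float64(27.5)), (np.float64(41.0), np.float64(41.5)), (np.float64(42.0), np.float64(44.5)), (np.float64(45.5), np.float64(52.0)), (np.float64(56.5), np.float64(78.5))]
mouth-down deg 9.76 roll -0.0 tq [-0.0384 -0.2623 -0.0538] [ 0.5214 -0.1004  0.239 ] [ 0.4461  0.7309 -3.558 ]
```

>>> arm_command(dp=[[0,0,0],[0,0,0],[0,0,0],[0,0,0]], turn=[[0,-0.01,0],[0,-0.02,0],[0,-0.027,0],[0,-0.027,0]], jaw=[0,0,0,0])

```text
time_s: 8.05
eef_pos: [0.5214, -0.1005, 0.239]
eef_rot: [-0.001, 0.996, -0.007, -0.092]
wrist_force: [0.0, -0.7, -4.1]
opening: 0.51
grasp_force: 62.6
```

```bash
python3 m.py
```

```text
t 8.05 runs [(np.float64(28.5), np.float64(29.0)), (np.float64(38.0), np.float64(38.5)), (np.float64(40.0), np.float64(45.0)), (np.float64(45.5), np.float64(52.5)), (np.float64(56.5), np.float64(78.5))]
mouth-down deg 10.57 roll 0.0 tq [-0.0168 -0.305  -0.0032] [ 0.5214 -0.1005  0.239 ] [ 0.042  -0.712  -4.1418]
```

>>> arm_command(dp=[[0,0,0],[0,0,0],[0,0,0]], turn=[[0,-0.01,0],[0,-0.017,0],[0,-0.017,0]], jaw=[0,0,0])

```text
time_s: 8.48
eef_pos: [0.5214, -0.1004, 0.239]
eef_rot: [-0.001, 0.995, -0.007, -0.097]
wrist_force: [0.2, 0.1, -4.2]
opening: 0.508
grasp_force: 62.6
```

```bash
python3 m.py
```

```text
t 8.475 runs [(np.float64(37.0), np.float64(37.5)), (np.float64(39.0), np.float64(45.0)), (np.float64(46.5), np.float64(52.5)), (np.float64(56.5), np.float64(78.5))]
mouth-down deg 11.08 roll -0.0 tq [-0.0039 -0.3138 -0.0169] [ 0.5214 -0.1004  0.239 ] [ 0.1664  0.091  -4.2021]
```

>>> arm_command(dp=[[0,0,0],[0,0,0],[0,0,0],[0,0,0]], turn=[[0,-0.01,0],[0,-0.02,0],[0,-0.02,0],[0,-0.02,0]], jaw=[0,0,0,0])

```text
time_s: 9.02
eef_pos: [0.5214, -0.1004, 0.239]
eef_rot: [-0.001, 0.995, -0.007, -0.102]
wrist_force: [1.0, 0.1, -3.6]
opening: 0.507
grasp_force: 62.6
```

```bash
python3 m.py
```

```text
t 9.025 runs [(np.float64(34.0), np.float64(34.5)), (np.float64(38.5), np.float64(47.5)), (np.float64(48.5), np.float64(55.0)), (np.float64(58.5), np.float64(78.5))]
mouth-down deg 11.67 roll -0.0 tq [ 0.048  -0.2333 -0.0172] [ 0.5214 -0.1004  0.239 ] [ 0.9988  0.1171 -3.554 ]
```

Sliding has begun: the front is at 55 mm, at 11.7°. Holding the tilt and watching.

>>> arm_command(dp=[[0,0,0],[0,0,0]], turn=[[0,0,0],[0,0,0]], jaw=[0,0])

```text
time_s: 9.32
eef_pos: [0.5213, -0.1005, 0.2391]
eef_rot: [-0.001, 0.995, -0.007, -0.102]
wrist_force: [0.0, 0.3, -4.0]
opening: 0.508
grasp_force: 62.6
```

```bash
python3 m.py
```

```text
t 9.325 runs [(np.float64(34.0), np.float64(34.5)), (np.float64(38.5), np.float64(51.0)), (np.float64(52.0), np.float64(58.0)), (np.float64(61.5), np.float64(78.5))]
mouth-down deg 11.67 roll 0.0 tq [ 0.0023 -0.2581  0.0026] [ 0.5213 -0.1005  0.2391] [ 0.0393  0.2976 -3.9534]
```

>>> arm_command(dp=[[0,0,0],[0,0,0],[0,0,0]], turn=[[0,0,0],[0,0,0],[0,0,0]], jaw=[0,0,0])

```text
time_s: 9.75
eef_pos: [0.5214, -0.1004, 0.239]
eef_rot: [-0.001, 0.995, -0.007, -0.102]
wrist_force: [-0.7, -0.5, -2.8]
opening: 0.505
grasp_force: 62.6
```

```bash
python3 m.py
```

```text
t 9.75 runs [(np.float64(34.0), np.float64(34.5)), (np.float64(39.0), np.float64(57.5)), (np.float64(58.0), np.float64(64.5)), (np.float64(67.0), np.float64(78.5))]
mouth-down deg 11.67 roll -0.0 tq [-0.0219 -0.2139 -0.0121] [ 0.5214 -0.1004  0.239 ] [-0.7368 -0.5153 -2.789 ]
```

>>> arm_command(dp=[[0,0,0],[0,0,0],[0,0,0],[0,0,0],[0,0,0]], turn=[[0,0,0],[0,0,0],[0,0,0],[0,0,0],[0,0,0]], jaw=[0,0,0,0,0])

```text
time_s: 10.42
eef_pos: [0.5213, -0.1004, 0.239]
eef_rot: [-0.001, 0.995, -0.007, -0.102]
wrist_force: [-0.5, 0.0, -3.5]
opening: 0.508
grasp_force: 62.6
```

```bash
python3 m.py
```

```text
t 10.425 runs [(np.float64(34.0), np.float64(34.5)), (np.float64(40.0), np.float64(41.0)), (np.float64(41.5), np.float64(80.0))]
mouth-down deg 11.67 roll -0.0 tq [-0.0502 -0.2709  0.0017] [ 0.5213 -0.1004  0.239 ] [-0.5285  0.0126 -3.5297]
```

>>> arm_command(dp=[[0,0,0],[0,0,0],[0,0,0]], turn=[[0,0,0],[0,0,0],[0,0,0]], jaw=[0,0,0])

```text
time_s: 10.85
eef_pos: [0.5213, -0.1004, 0.239]
eef_rot: [-0.001, 0.995, -0.007, -0.102]
wrist_force: [-0.4, 0.5, -4.4]
opening: 0.505
grasp_force: 62.6
```

```bash
python3 m.py
```

```text
t 10.85 runs [(np.float64(41.5), np.float64(81.0))]
mouth-down deg 11.67 roll -0.0 tq [-0.0395 -0.2335  0.0143] [ 0.5213 -0.1004  0.239 ] [-0.3655  0.5001 -4.3766]
```

```bash
python3 - <<'E'
from h import *
from scipy.optimize import least_squares
s=cam("scene");d=cam("side");f=116/400
g=lambda x,y:(250+x*f,200+(y-300)*f);k=lambda x,y:(208+(x-400)/5,157+(y-300)/5)
S=[((-95,-45,8),g(167,374)),((95,-45,8),g(110,560)),((95,45,8),g(215,592)),((-95,45,8),g(266,402)),
((-85,-15,60),g(211,336)),((-85,15,60),g(245,342)),((85,-15,60),g(155,538)),((85,15,60),g(190,543))]
E=[((95,45,8),k(750,467)) ,((95,-45,8),k(535,545))]
print("side",onz(d,[e[1] for e in E],.008))
def r(p):
    P=lambda l:np.array([p[0],p[1],0])+Ro.from_euler("z",p[2]).apply(np.array([a for a,_ in l])/1e3)
    return (proj(s,P(S))-np.array([b for _,b in S])).ravel()
q=least_squares(r,[.56,.19,.26],loss="soft_l1");print(q.x,q.fun.round(1))
o=get_obs();plan(o,o["eef_pos"],toolR(-.0143,0));plan(o,[.5613,.1933,.2],toolR(.26,0))
E
```

```text
side [[0.6609 0.166  0.008 ]
 [0.4794 0.1138 0.008 ]]
[0.56   0.1937 0.2529] [ 0.7 -0.4 -0.1 -0.3  0.3 -0.   0.4 -0.3 -1.1  6.9 -1.1  8.  -0.  -1.7
  0.5  0.1]
dp [0. 0. 0.] turn [-0.     0.389 -0.001] t 10.9
dp [ 0.171 -1.177  0.124] turn [-0.053  0.386 -0.523] t 10.9
```

>>> arm_command(dp=[[0,0,0],[0,0,0],[0,0,0],[0,0,0],[0,0,0]], turn=[[0,0.03,0],[0,0.08,0],[0,0.14,0],[0,0.2,0],[0,0.25,0]], jaw=[0,0,0,0,0])

```text
time_s: 11.52
eef_pos: [0.5212, -0.1004, 0.2392]
eef_rot: [-0.0, 0.999, -0.008, -0.035]
wrist_force: [0.2, -0.3, -3.6]
opening: 0.51
grasp_force: 62.6
```

>>> arm_command(dp=[[0,0,0],[0,0,0],[0,0,0],[0,0,0]], turn=[[0,0.05,0],[0,0.1,0],[0,0.13,0],[0,0.139,0]], jaw=[0,0,0,0])

```text
time_s: 12.02
eef_pos: [0.5212, -0.1005, 0.2391]
eef_rot: [0.0, 1.0, -0.008, 0.0]
wrist_force: [-0.2, -0.1, -3.2]
opening: 0.509
grasp_force: 62.6
```

```bash
python3 m.py; python3 - <<'E'
from h import *
o=get_obs();plan(o,[.5613,.1933,.2],toolR(.26,0))
im=cv2.imread(sorted(__import__("glob").glob("pics/t*.png"),key=lambda n:float(n[6:-4]))[-1])
cv2.imwrite("pics/lv.png",cv2.resize(im[20:290,120:400],(622,600),interpolation=cv2.INTER_CUBIC))
E
```

```text
t 12.025 runs [(np.float64(72.5), np.float64(73.0)), (np.float64(73.5), np.float64(74.0)), (np.float64(74.5), np.float64(81.5))]
mouth-down deg -0.03 roll 0.0 tq [-0.0395  0.0057 -0.0526] [ 0.5212 -0.1005  0.2391] [-0.2234 -0.1236 -3.1697]
dp [ 0.142 -1.177  0.156] turn [ 0.    -0.001 -0.525] t 12.075
```

View pics/lv.png

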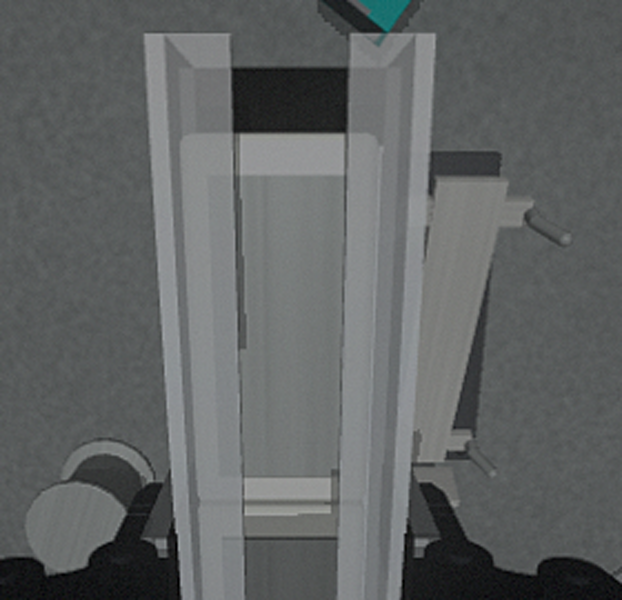

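Crop: relay front edge at row 133, over the pad (rows 67–133 still dark); tube corners unchanged, so no slip. The rack is at right and the spool at left. Moving next beside the cradle for a better look.

```bash
python3 - <<'E'
from h import *
o=get_obs();plan(o,[.588,.085,.22],toolR(.255,0))
E
```

```text
dp [ 0.256 -0.746  0.076] turn [ 0.    -0.001 -0.516] t 12.075
```

>>> arm_command(dp=[[0.01,-0.04,0],[0.03,-0.1,0.01],[0.06,-0.18,0.02],[0.09,-0.27,0.03],[0.12,-0.36,0.04]], turn=[[0,0,-0.02],[0,0,-0.06],[0,0,-0.12],[0,0,-0.18],[0,0,-0.24]], jaw=[0,0,0,0,0])

```text
time_s: 12.7
eef_pos: [0.5531, -0.0089, 0.2286]
eef_rot: [-0.0, 0.998, 0.057, -0.0]
wrist_force: [0.0, 0.9, -3.9]
opening: 0.505
grasp_force: 62.6
```

```bash
python3 - <<'E'
from h import *
o=get_obs();plan(o,[.588,.085,.22],toolR(.255,0))
E
```

```text
dp [ 0.181 -0.358  0.035] turn [-0.001  0.001 -0.271] t 12.7
```

>>> arm_command(dp=[[0.045,-0.09,0.01],[0.09,-0.18,0.02],[0.13,-0.26,0.03],[0.165,-0.32,0.035],[0.18,-0.355,0.035]], turn=[[0,0,-0.07],[0,0,-0.14],[0,0,-0.2],[0,0,-0.25],[0,0,-0.27]], jaw=[0,0,0,0,0])

```text
time_s: 13.32
eef_pos: [0.5878, 0.0837, 0.2199]
eef_rot: [-0.0, 0.992, 0.127, -0.0]
wrist_force: [0.4, -0.7, -3.7]
opening: 0.506
grasp_force: 62.6
```

>>> arm_command(dp=[[0,0,0]], turn=[[0,0,0]], jaw=[0])

```text
time_s: 13.45
eef_pos: [0.5877, 0.0829, 0.2202]
eef_rot: [0.0, 0.992, 0.126, -0.0]
wrist_force: [-0.6, -0.4, -3.4]
opening: 0.506
grasp_force: 62.6
```

```bash
python3 m.py; python3 - <<'E'
from h import *
import json
o=get_obs();im=camera("wrist");cv2.imwrite("pics/c1.png",im)
json.dump({k:o[k].tolist() for k in("eef_pos","eef_rot")},open("c1.json","w"))
cv2.imwrite("pics/c1b.png",cv2.resize(im,(768,576),interpolation=cv2.INTER_CUBIC))
E
```

```text
t 13.45 runs [(np.float64(51.5), np.float64(52.0)), (np.float64(52.5), np.float64(53.5)), (np.float64(54.0), np.float64(81.5))]
mouth-down deg 0.02 roll 0.0 tq [-0.0661 -0.0241 -0.0558] [0.5877 0.0829 0.2202] [-0.5578 -0.4087 -3.3703]
```

View pics/c1b.png

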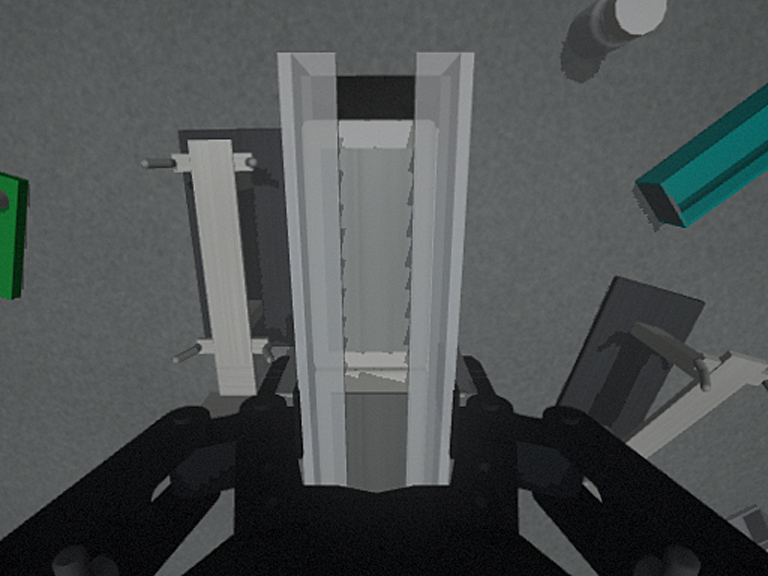

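The view shows the cradle left of the tube: bed far corners (188,141) and (231,140), near end (219,395) and (257,395), foot corner (179,131). The back plate is near row 400.

```bash
python3 - <<'E'
from fr import *
import json
o={k:np.array(v) for k,v in json.load(open("c1.json")).items()};w=cam("wrist",o)
S=[((85,15,60),(188,141)),((85,-15,60),(231,140)),((-85,15,60),(219,395)),((-85,-15,60),(257,395)),((95,45,8),(179,131))]
a=np.array([b for _,b in S])/1.5;X=np.array([a for a,_ in S])/1e3
r=lambda p:(proj(w,np.array([p[0],p[1],0])+Ro.from_euler("z",p[2]).apply(X))-a).ravel()
q=least_squares(r,[.56,.19,.255],loss="soft_l1");print(q.x,q.fun.round(1),onz(w,a[:4],.06))
# tube in tool frame, held: with pitch fixed 0
A=np.array([(95,22,34),(95,-22,34),(95,0,3.)])/1e3;b=np.array([(146,33),(436,33),(290,67)])/2.222+[120,20]
t=least_squares(lambda p:(proj(c,tool([*p,0],A))-b)[[0,0,1,1,2],[0,1,0,1,1]],[0,0,-.004]);print(t.x,t.fun.round(1))
for p in([.0021,-.0004,-.0013],t.x):
    R=toolR(q.x[2],0);Z=np.array([q.x[0],q.x[1],.06])
    for h in(.04,.0):
        plan(get_obs(),Z+[0,0,h]-R@np.array(p),R); print("tcp z",.06+h+p[2])
E
```

```text
[0.5578 0.1904 0.2699] [  0.4   0.7   0.6   0.6   0.2 -19.5  -0.4 -19.8  -1.2   0.5] [[0.6364 0.228  0.06  ]
 [0.6442 0.1993 0.06  ]
 [0.4453 0.1787 0.06  ]
 [0.4533 0.1484 0.06  ]]
[ 0.0014 -0.0005 -0.0032] [ 0.  -0.2 -0.  -0.2  0.5]
dp [-0.015 -0.449  0.486] turn [ 0.001  0.    -0.035] t 13.55
tcp z 0.09870000000000001
dp [-0.015 -0.449  0.646] turn [ 0.001  0.    -0.035] t 13.55
tcp z 0.058699999999999995
dp [-0.013 -0.448  0.494] turn [ 0.001  0.    -0.035] t 13.55
tcp z 0.096810266557636
dp [-0.013 -0.448  0.654] turn [ 0.001  0.    -0.035] t 13.55
tcp z 0.056810266557635984
```

```bash
python3 - <<'E'
from h import *
R=toolR(.2565,0)
for h in(.1,.0):plan(get_obs(),np.array([.558,.192,.06+h])-R@np.array([.0015,-.0005,-.0025]),R)
E
```

```text
dp [-0.011 -0.454  0.251] turn [ 0.001  0.    -0.009] t 13.55
dp [-0.011 -0.454  0.651] turn [ 0.001  0.    -0.009] t 13.55
```

>>> arm_command(dp=[[-0.01,-0.06,0.02],[-0.01,-0.16,0.06],[-0.01,-0.27,0.12],[-0.01,-0.38,0.18],[-0.01,-0.454,0.25]], turn=[[0,0,-0.01],[0,0,-0.01],[0,0,-0.01],[0,0,-0.01],[0,0,-0.01]], jaw=[0,0,0,0,0])

```text
time_s: 14.18
eef_pos: [0.5562, 0.1929, 0.1572]
eef_rot: [-0.0, 0.992, 0.128, 0.0]
wrist_force: [-0.4, 0.2, -3.8]
opening: 0.507
grasp_force: 62.6
```

>>> arm_command(dp=[[0,0,0],[0,0,0.05],[0,0,0.12],[0,0,0.19],[0,0,0.22]], turn=[[0,0,0],[0,0,0],[0,0,0],[0,0,0],[0,0,0]], jaw=[0,0,0,0,0])

```text
time_s: 14.8
eef_pos: [0.5559, 0.191, 0.1006]
eef_rot: [0.0, 0.992, 0.128, -0.002]
wrist_force: [0.1, -0.0, -3.8]
opening: 0.509
grasp_force: 62.6
```

```bash
python3 m.py; python3 - <<'E'
from h import *
R=toolR(.2565,0);o=get_obs()
for h in(.0,):plan(o,np.array([.558,.192,.06+h])-R@np.array([.0015,-.0005,-.0025]),R)
a=camera("scene");b=camera("side");f=lambda i:cv2.resize(i,(400,300),interpolation=cv2.INTER_CUBIC)
cv2.imwrite("pics/h.png",np.hstack([f(a[190:295,240:380]),f(b[145:220,200:300])]))
E
```

```text
t 14.8 runs [(np.float64(67.0), np.float64(81.5))]
mouth-down deg 0.17 roll -0.02 tq [-0.0609  0.0964 -0.0408] [0.5559 0.191  0.1006] [ 0.0576 -0.0469 -3.8412]
dp [0.005 0.001 0.171] turn [-0.001  0.007  0.   ] t 14.85
```

View pics/h.png

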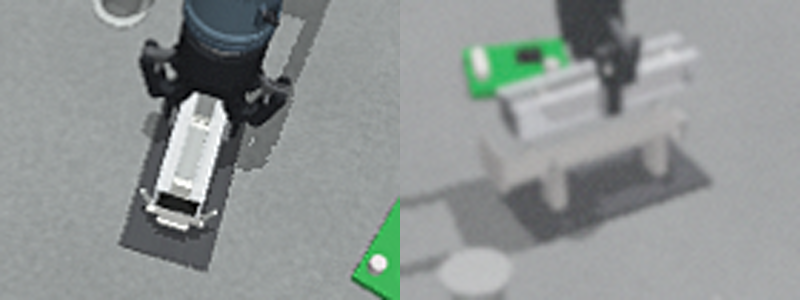

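The tube is centred over the cradle in both views: mouth at left crop (178,205) between the flaring pins, level in the side view. Lowering.

>>> arm_command(dp=[[0.005,0,0.03],[0.005,0,0.07],[0.005,0,0.11],[0.005,0,0.14],[0.005,0,0.155]], turn=[[0,0,0],[0,0,0],[0,0,0],[0,0,0],[0,0,0]], jaw=[0,0,0,0,0])

```text
time_s: 15.58
eef_pos: [0.5577, 0.1918, 0.0632]
eef_rot: [-0.0, 0.992, 0.128, -0.001]
wrist_force: [0.3, 1.2, -4.9]
opening: 0.506
grasp_force: 62.6
```

>>> arm_command(dp=[[0,0,0.004],[0,0,0.008],[0,0,0.012]], turn=[[0,0,0],[0,0,0],[0,0,0]], jaw=[0,0,0])

```text
time_s: 15.95
eef_pos: [0.5584, 0.1919, 0.0613]
eef_rot: [-0.0, 0.992, 0.128, 0.0]
wrist_force: [-0.2, -0.5, -3.8]
opening: 0.509
grasp_force: 62.6
```

>>> arm_command(dp=[[0,0,0.005],[0,0,0.01],[0,0,0.01]], turn=[[0,0,0],[0,0,0],[0,0,0]], jaw=[0,0,0])

```text
time_s: 16.32
eef_pos: [0.558, 0.1919, 0.0584]
eef_rot: [-0.0, 0.992, 0.128, -0.0]
wrist_force: [0.3, 0.4, -4.0]
opening: 0.509
grasp_force: 62.6
```

>>> arm_command(dp=[[0,0,0.004],[0,0,0.006],[0,0,0.006]], turn=[[0,0,0],[0,0,0],[0,0,0]], jaw=[0,0,0])

```text
time_s: 16.7
eef_pos: [0.5583, 0.1919, 0.0574]
eef_rot: [0.0, 0.992, 0.128, 0.0]
wrist_force: [-0.9, 0.0, -0.6]
opening: 0.51
grasp_force: 62.9
```

>>> arm_command(dp=[[0,0,0.002],[0,0,0.002]], turn=[[0,0,0],[0,0,0]], jaw=[0,0])

```text
time_s: 16.95
eef_pos: [0.5584, 0.1919, 0.0568]
eef_rot: [0.0, 0.992, 0.128, 0.0]
wrist_force: [-0.1, -1.0, 0.4]
opening: 0.51
grasp_force: 63.1
```

>>> arm_command(dp=[[0,0,0],[0,0,0],[0,0,0],[0,0,0],[0,0,0]], turn=[[0,0,0],[0,0,0],[0,0,0],[0,0,0],[0,0,0]], jaw=[0.55,0.6,0.7,0.85,1])

```text
time_s: 17.58
eef_pos: [0.5581, 0.1919, 0.0565]
eef_rot: [0.0, 0.992, 0.128, 0.0]
wrist_force: [0.2, -0.0, -0.2]
opening: 1.003
grasp_force: 0.0
```

>>> arm_command(dp=[[0,0,0],[0,0,-0.03],[0,0,-0.1],[0,0,-0.2],[0,0,-0.35]], turn=[[0,0,0],[0,0,0],[0,0,0],[0,0,0],[0,0,0]], jaw=[1,1,1,1,1])

```text
time_s: 18.2
eef_pos: [0.5577, 0.1918, 0.1453]
eef_rot: [-0.0, 0.992, 0.128, -0.0]
wrist_force: [0.5, -0.1, -0.0]
opening: 1.003
grasp_force: 0.0
```

>>> arm_command(dp=[[0,0,-0.15],[0,0,-0.25],[0,0,-0.3],[0,0,-0.3]], turn=[[0,0,0],[0,0,0],[0,0,0],[0,0,0]], jaw=[1,1,1,1])

```text
time_s: 18.7
eef_pos: [0.5586, 0.192, 0.2203]
eef_rot: [-0.0, 0.992, 0.128, 0.001]
wrist_force: [-0.1, -0.2, -0.6]
opening: 1.0
grasp_force: 0.0
```

```bash
python3 - <<'E'
from h import *
o=get_obs();im=camera("wrist");print(o["time_s"],o["eef_pos"],o["wrist_force"])
w=cam("wrist",o)
L=np.array([(95,22,34),(95,-22,34),(-95,22,34),(-95,-22,34),(82,0,27)])/1e3
print((proj(w,np.array([.558,.192,.06])+Ro.from_euler("z",.2565).apply(L))*1.5).round())
cv2.imwrite("pics/f.png",cv2.resize(im,(768,576),interpolation=cv2.INTER_CUBIC))
E
```

```text
18.7 [0.5586 0.192  0.2203] [-0.1138 -0.2121 -0.6288]
[[340. 120.]
 [413. 120.]
 [346. 399.]
 [407. 399.]
 [376. 143.]]
```

View pics/f.png

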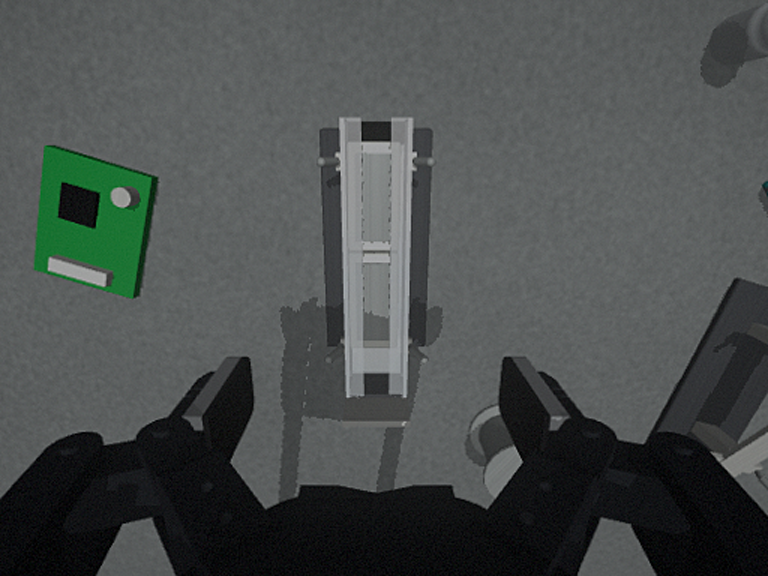

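The tube lies in the cradle within 2 px of the predicted corners (340,118)–(413,118). The relay front is at row 142, over the pad, and the gripper is clear. Handing in.

```bash
python3 -c "
from bench import *
print(hand_in())"
```

```text
the job is handed in; nothing more can be done
None
```

I laid the tube level and centred in the cradle, mouth away from the back plate, and let go. The first relay's front is over the pad, about 13 mm inside the rim, and nothing fell out. I handed the job in at about 19 s; no verdict came back.

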